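Gauge the depth of a heating block's probe well

TASK

Find out how deep the narrow probe well of the aluminium heating block is: take the depth gauge by its handle out of its tube stand, lower its rod upright into that well until it touches bottom, and with the rod standing on the bottom slide the stop collar down the rod until it sits on the block's top face. Then put the gauge back upright in its tube stand, fully down and let go, with the collar still at the depth it was set to. Leave the dropper bottle, the little weight and the rubber stopper where they are.

Things in the scene. Friction and masses are not known exactly. Their poses are not given: they have to be found in the camera images.
- gauge_handle (a point): Centre of the depth gauge's handle. The gauge is one loose upright steel rod, 8 mm in diameter and 114 mm long in all, flat at the tip, 0.11 to 0.16 kg with its collar; the handle is a dark knurled cylinder, 16 mm in diameter, from 88 to 114 mm above the tip (this point is 101 mm above the tip). It is round all about. z runs along the rod from tip to handle, vertical when it stands.
- gauge_tip (a point): Centre of the flat lower end of the gauge's rod; z runs up the rod.
- stop_center (a point): Centre of the stop collar, an aluminium cylinder 26 mm in diameter and 18 mm high round the gauge's rod, below the handle. It slides along the rod with a stiff friction of about 3 N and stays where it is left; the friction carries the whole gauge. z runs up the rod.
- stop_face (a point): Centre of the collar's flat underside (9 mm below its centre), the face that is to sit on the block. At the start it is 60 to 64 mm above the rod's tip, more than the well is deep.
- stop (a joint): How far the collar is slid down the rod, in m: 0 is its top end, with its underside 64 mm above the tip; it grows as the collar slides towards the tip (underside above tip = 0.064 - value). Range 0 to 0.045.
- well_mouth (a point): Centre of the narrow probe well's mouth, in the block's top face, 70 mm above the table. The block is fixed, 120 x 60 x 70 mm, bare aluminium; it has four wide vial wells (20 mm, in a square at one end) and this one narrow well, 10.5 mm in diameter with a 2.5 mm chamfer, alone at the other end, 25 mm from the end face and on the block's long centre line. z up; x along the block's long side, away from the vial wells.
- well_floor (a point): Centre of the probe well's flat floor, a rigid set plug, 41 to 55 mm below the mouth; the depth differs every time and cannot be seen. z up.
- stand_seat (a point): Centre of the floor inside the gauge's tube stand, where the rod's tip rests (4 mm above the table). The stand is fixed: a white round upright tube, 44 mm outside and 38 mm inside diameter, on a dark foot of 72 mm diameter. Inside, a funnel up to 28 mm above the table guides the tip to a 12 mm wide seat. A tall microscope stands to its left, a closed balance 60 mm high in front of it. z up.
- stand_rim (a point): Centre of the stand's open top, 88 mm above the table. With the gauge in the stand the collar lies inside the tube below the rim, out of reach of fingers, and only the handle stands out, from 4 mm above the rim.
- dropper: Bystander: small dropper bottle, 22 mm in diameter, 52 mm high, standing; origin at the centre of its underside.
- weight: Bystander: metal calibration weight with a knob, 19 mm in diameter, 26 mm high; origin at the centre of its underside.
- rubber_stopper: Bystander: black tapered rubber stopper, 26 mm in diameter and height; origin at the centre of its underside.
Not all that is in view belongs to the job. What is shaped like the part that bears stand_seat but pink or red is not meant.

How it is judged:
On the way, in this order (a step that is already met when the one before it is completed fails the run):
1. the rod stands upright on the floor of the probe well, the collar still above the face (horizontal distance between gauge_tip and well_mouth below 0.004 m and distance between gauge_tip and well_floor below 0.0035 m and z of gauge_tip in the frame of well_floor below 0.0015 m and angle between gauge_tip's own z axis and vertical below 0.12 rad and z of stop_face in the frame of well_mouth above 0.0025 m), for 0.2 s.
2. with the rod still on the floor of the well, the collar sits on the block's top face (within 1.5 mm) (horizontal distance between gauge_tip and well_mouth below 0.004 m and distance between gauge_tip and well_floor below 0.0035 m and z of gauge_tip in the frame of well_floor below 0.0015 m and z of stop_face in the frame of well_mouth below 0.0015 m), for 0.2 s.
At the end, for the whole second after the job is handed in: The gauge stands in its tube stand again, tip on the seat (within 8 mm sideways and 4 mm in height), within 0.15 rad of upright, released and at rest, and its collar still shows the well's depth: the distance from tip to collar underside equals the depth of the well within 2 mm (horizontal distance between gauge_tip and stand_seat below 0.008 m and z of gauge_tip in the frame of stand_seat below 0.004 m and angle between gauge_tip's own z axis and vertical below 0.15 rad and ((z of well_floor in the frame of well_mouth between -0.042 and -0.041 m and value of joint stop between 0.02 and 0.025 m) or (z of well_floor in the frame of well_mouth between -0.043 and -0.042 m and value of joint stop between 0.019 and 0.024 m) or (z of well_floor in the frame of well_mouth between -0.044 and -0.043 m and value of joint stop between 0.018 and 0.023 m) or (z of well_floor in the frame of well_mouth between -0.045 and -0.044 m and value of joint stop between 0.017 and 0.022 m) or (z of well_floor in the frame of well_mouth between -0.046 and -0.045 m and value of joint stop between 0.016 and 0.021 m) or (z of well_floor in the frame of well_mouth between -0.047 and -0.046 m and value of joint stop between 0.015 and 0.02 m) or (z of well_floor in the frame of well_mouth between -0.048 and -0.047 m and value of joint stop between 0.014 and 0.019 m) or (z of well_floor in the frame of well_mouth between -0.049 and -0.048 m and value of joint stop between 0.013 and 0.018 m) or (z of well_floor in the frame of well_mouth between -0.05 and -0.049 m and value of joint stop between 0.012 and 0.017 m) or (z of well_floor in the frame of well_mouth between -0.051 and -0.05 m and value of joint stop between 0.011 and 0.016 m) or (z of well_floor in the frame of well_mouth between -0.052 and -0.051 m and value of joint stop between 0.01 and 0.015 m) or (z of well_floor in the frame of well_mouth between -0.053 and -0.052 m and value of joint stop between 0.009 and 0.014 m) or (z of well_floor in the frame of well_mouth between -0.054 and -0.053 m and value of joint stop between 0.008 and 0.013 m) or (z of well_floor in the frame of well_mouth between -0.055 and -0.054 m and value of joint stop between 0.007 and 0.012 m))); the robot touches nothing.
It fails at once if a bystander (dropper bottle, weight or rubber stopper) is moved by more than 20 mm (distance of any of dropper, weight, rubber_stopper from where it was at the start of the episode above 0.02 m).
It also fails if it takes over 62 s, if anything falls off the work surface, if the arm or the gripper's body presses on something with over 40 N, if the wrist force passes 120 N, or if a joint passes its speed limit or range.

ROBOT

A 7-joint arm with a two-finger parallel gripper is mounted at the origin on a cart in front of the work surface, level with it; the furniture and walls round the work are solid. World frame = base frame: x ahead of the robot, y to its left, z up, the work surface at z = 0. Lengths are in m, angles in rad, forces in N, time in s.
With the tool pointing down it reaches from about 0.425 to 0.925 m from the base axis. Payload 6.8 kg.
Tool frame: the origin (TCP) lies on the centre line of the jaws, within the pads' length; the fingertips stand 19 mm ahead of it and the grasp point (between the pads) is the TCP (tcp_to_tips is the distance from the TCP to the fingertips, in m); x points along the fingers, y is the direction in which the jaws open and shut, and the axes are right-handed (so a half turn about x gives the same grasp; the last joint's range is limited). The gripper opens to 85 mm and grips with 20 to 120 N. Pads are 22 mm wide; open, the fingers measure 114 mm over their backs; the gripper's body (76 mm by 85 mm) begins 54 mm behind the grasp point. The pads swing forward as they close: fully open they stand 13 mm farther back than shut.
Start: joints at [-1.236, 0.477, 0.022, 1.555, -0.011, 1.109, -0.083], TCP at [0.289, 0.61, 0.25] pointing down, gripper open.
Joint ranges: [-2.96, 2.96], [-0.34, 2.1], [-1.41, 1.46], [0.24, 2.44], [-1.37, 4.51], [0.17, 1.92], [-2.96, 2.96]. Speed limits (rad/s): [2.39, 2.39, 3.14, 3.14, 3.14, 3.14, 3.14].

INTERFACE

Orientations are given as a unit quaternion [w, x, y, z].
In Python, from station import get_obs, read_camera, hand_in, spot_in, cut_out, tcp_to_tips gives the robot as it stands.
- The arm moves only by the shell command python3 -m jog 'ROWS' [FORCE]. ROWS is JSON, a list of rows, each an object of numbers: "gripper": the closure, from 0 (fully open) to 1 (shut); "dx", "dy", "dz": the shift along the world's x, y, z in m; "rx", "ry", "rz": the turn, a rotation vector about the world's x, y, z in degrees. In form: [{"gripper": .., "dx": .., "dy": .., "dz": .., "rx": .., "ry": .., "rz": ..}, ...]. A call has 1 to 10 rows; each row is the pose to reach, as a shift and turn from the pose commanded when the call began; what a row does not reach only later rows make up. A row lasts 1/10 s, in which the tool goes at most 50 mm and 8.59 degrees, less where a joint would pass 70% of its speed; a pose out of reach is approached as far as the arm can. A call with a gripper value outside its range is refused whole. The fingers move at their own pace and stop on an object; FORCE is the grip in N (left out, the last holds). Time passes only in rows, so rows that repeat a pose let the fingers close. It gives the time, the measured TCP pose, the force and the opening at its end, in the units of the state.
- get_obs(): the state, without advancing time (a new reading comes with each control period).
- read_camera(name): name is "scene" or "top" or "wrist"; returns a dict with "pixels" (420x560x3 uint8, blue, green, red), "range_z" (420x560 float32, m along the optical axis (not along the pixel's ray), 0 where there is no reading), "camera_matrix" (3x3 intrinsics, pixels), "D" ([k1, k2, p1, p2, k3] as OpenCV has them; the pictures are not rectified), "cam_to_world" (4x4, takes a point from camera to world coordinates). Camera axes: x right, y down, z forward; pixel columns grow to the right and rows downward; lengths in m; the calibration is good to about 2 mm. A picture is of the moment at which its call begins.
- hand_in(): hands the job in, once; it reports no verdict.
Trained networks look in the newest picture that a camera, given by its name, has taken for a name from the list of things; names that differ only in an ending like _2 or _b are one class to them, and where a whole thing is asked for, a point or a joint stands for the part that bears it (a point fixed in the world has none). Each returns a list of dicts, best first, with "conf" (0 to 1); they miss things now and then, are a little off and sometimes report something else, mostly with a low value. They report only what shows in the picture. A call takes as long as a camera call. They do not tell look-alikes from the thing itself.
- spot_in(camera, label): "box" ([centre column, centre row, width, height] in pixels, round what is visible of it).
- cut_out(camera, label): "mask" (420x560 bool, what is visible of it) and "box" ([centre column, centre row, width, height] in pixels, round what is visible of it).
The state is a dict: "t": time; "q": joint angles; "joint_vel": joint speeds; "joint_torque": joint torques, N m; "eef_pos": TCP position; "tool_rot": TCP orientation; "contact_force": force on the tool from outside, world axes, zero at the start; "torque": the same for the moment, N m; "gripper_width": opening from 0.0 (shut) to 1.0 (fully open).
Only numpy, scipy, OpenCV 4.12 (cv2) and the standard library are available. Lean on these libraries where they do the work, as an engineer would, in place of code of your own. Each camera call takes 0.05 s, during which the arm holds its last target. There are 200 camera calls.

## Working session

There is one attempt and no reset: what is moved stays moved. The work goes in short steps, Python scripts to look and compute and a shell command to move; the robot and the scene stay as the last step left them, time stands still between calls to the robot, and variables do not carry over. Pictures are saved under pics/ and viewed, about 8 in all and at most 12, crops included, and the job is handed in when it is done.

```bash
ls; mkdir -p pics; cat > h.py <<'E'
import numpy as np, cv2
from station import *
def pts(c,uv,z=None):
    """world points for pixels uv; range from image or given range z"""
    uv=np.asarray(uv,float).reshape(-1,2)
    K=np.array(c["camera_matrix"]);D=np.array(c["D"]);T=np.array(c["cam_to_world"])
    n=cv2.undistortPoints(uv.reshape(-1,1,2),K,D).reshape(-1,2)
    if z is None: z=c["range_z"][uv[:,1].round().astype(int),uv[:,0].round().astype(int)]
    p=np.c_[n*np.reshape(z,(-1,1)),np.ones(len(uv))*z]
    return p@T[:3,:3].T+T[:3,3]
def onplane(c,uv,h):
    """world point where pixel ray meets z=h"""
    a=pts(c,uv,1.0);o=np.array(c["cam_to_world"])[:3,3]
    d=a-o
    return o+d*((h-o[2])/d[:,2:3])
def proj(c,P):
    T=np.linalg.inv(np.array(c["cam_to_world"]))
    q=np.asarray(P,float).reshape(-1,3)@T[:3,:3].T+T[:3,3]
    return cv2.projectPoints(q,np.zeros(3),np.zeros(3),np.array(c["camera_matrix"]),np.array(c["D"]))[0].reshape(-1,2)
E
python3 - <<'E'
from h import *
o=get_obs();print({k:np.round(v,3) for k,v in o.items()},tcp_to_tips)
ims=[]
for n in("scene","top"):
    c=read_camera(n);cv2.imwrite(f"pics/{n}0.png",c["pixels"]);print(n,np.round(np.array(c["cam_to_world"]),3).tolist())
    for l in["gauge_handle","stand_seat","stand_rim","well_mouth","stop_center","dropper","weight","rubber_stopper"]:
        for d in spot_in(n,l)[:3]:
            b=d["box"];print(l,round(d["conf"],2),np.round(b),np.round(pts(c,b[:2]),3))
E
```

```text
pics
{'t': np.float64(0.0), 'q': array([-1.236,  0.478,  0.022,  1.556, -0.011,  1.109, -0.083]), 'joint_vel': array([ 0.001, -0.   , -0.001, -0.001,  0.001,  0.001, -0.001]), 'joint_torque': array([-2.0000e-03, -5.9645e+01,  1.6070e+00, -2.8121e+01,  1.2000e-02,
        9.0000e-03, -0.0000e+00]), 'eef_pos': array([0.289, 0.609, 0.249]), 'tool_rot': array([ 0.69 ,  0.155,  0.69 , -0.156]), 'contact_force': array([-1.01 ,  0.15 , -0.621]), 'torque': array([ 0.005, -0.022, -0.018]), 'gripper_width': np.float64(0.997)} 0.019
scene [[0.691, -0.46, 0.558, -0.081], [-0.723, -0.432, 0.539, -0.831], [-0.007, -0.776, -0.631, 0.79], [0.0, 0.0, 0.0, 1.0]]
gauge_handle 0.68 [340. 274.  58.  68.] [[ 0.485 -0.448  0.061]]
gauge_handle 0.66 [251. 190.  10.  14.] [[ 0.515 -0.16   0.107]]
gauge_handle 0.56 [254. 210.  30.  45.] [[ 0.512 -0.17   0.056]]
stand_seat 0.81 [412. 298.  37.  50.] [[ 0.536 -0.586  0.054]]
stand_seat 0.66 [255. 213.  32.  40.] [[ 0.513 -0.172  0.046]]
stand_rim 0.84 [255. 210.  30.  46.] [[ 0.514 -0.17   0.054]]
stand_rim 0.77 [415. 298.  36.  54.] [[ 0.539 -0.591  0.055]]
st
[... 540 characters left out ...]
[0.0, 0.0, 0.0, 1.0]]
stand_seat 0.85 [242. 219.  31.  26.] [[ 0.518 -0.162  0.085]]
stand_seat 0.77 [414. 205.  34.  27.] [[ 0.554 -0.594  0.017]]
stand_seat 0.61 [159. 173.  29.  31.] [[0.639 0.059 0.008]]
stand_rim 0.87 [160. 174.  33.  28.] [[0.627 0.035 0.086]]
stand_rim 0.85 [244. 221.  28.  29.] [[ 0.514 -0.164  0.072]]
stand_rim 0.74 [412. 204.  32.  26.] [[ 0.555 -0.591  0.01 ]]
well_mouth 0.84 [350. 220.  57.  48.] [[ 0.514 -0.42   0.069]]
stop_center 0.35 [239. 221.  12.  12.] [[ 0.513 -0.157  0.108]]
stop_center 0.27 [197. 184.  10.   6.] [[ 0.607 -0.045  0.039]]
dropper 0.53 [196. 183.  12.  10.] [[ 0.609 -0.045  0.045]]
weight 0.51 [293. 254.  10.   6.] [[ 0.433 -0.284  0.025]]
```

```bash
python3 - <<'E'
import cv2
a=cv2.imread("pics/scene0.png")[120:360,170:460];b=cv2.imread("pics/top0.png")[130:300,110:460]
a=cv2.resize(a,None,fx=2.4,fy=2.4)[:, :];cv2.imwrite("pics/s1.png",a)
cv2.imwrite("pics/t1.png",cv2.resize(b,None,fx=2.28,fy=2.28,interpolation=cv2.INTER_CUBIC))
E
```

```text
(no output)
```

View pics/s1.png

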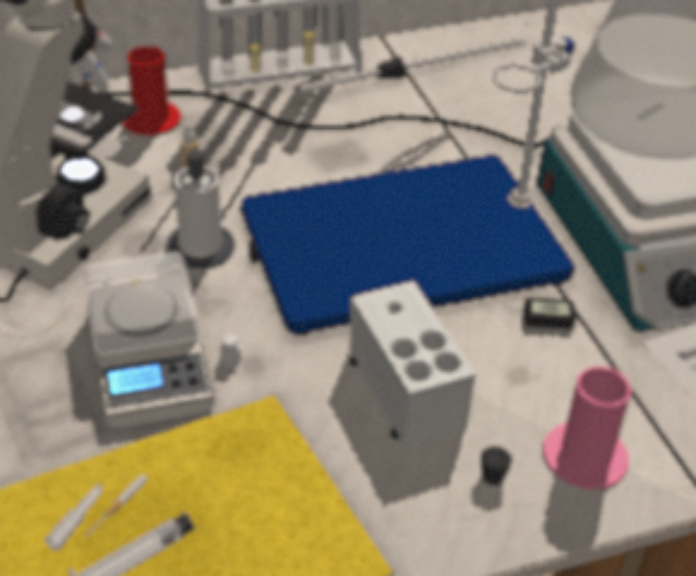

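View pics/t1.png

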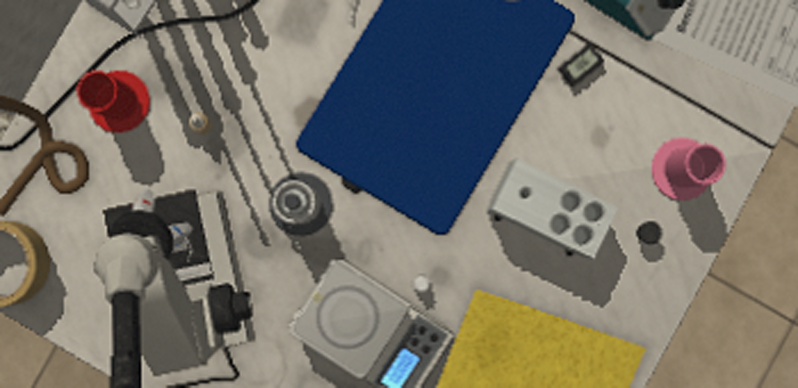

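The gauge stands in the white tube, at scene (252,205) and top (242,219). The pink stand at scene (412,298) and the red one at (233,157) are decoys. The narrow well is at top (340,214). Next I'll refine the positions and map obstacle heights.

```bash
python3 - <<'E'
from h import *
from scipy.spatial.transform import Rotation as R
o=get_obs();q=o["tool_rot"];print("tool axes",np.round(R.from_quat(q[[1,2,3,0]]).as_matrix(),2).tolist())
P=[]
C={}
for n in("scene","top"):
    c=C[n]=read_camera(n);vv,uu=np.mgrid[0:420,0:560];uv=np.c_[uu.ravel(),vv.ravel()]
    p=pts(c,uv);ok=c["range_z"].ravel()>0.05;P.append(p[ok])
    w=p[ok]
    # handle points
    s=w[(np.hypot(w[:,0]-.517,w[:,1]+.16)<.03)&(w[:,2]>.094)&(w[:,2]<.13)];print(n,"handle",len(s),np.round(s.mean(0),4),np.round(s.min(0),3),np.round(s.max(0),3))
    s=s[s[:,2]>.113];print(" top",len(s),np.round(s.mean(0),4) if len(s) else "")
    b=w[(np.abs(w[:,2]-.07)<.004)&(np.hypot(w[:,0]-.51,w[:,1]+.43)<.09)]
    r=cv2.minAreaRect((b[:,:2]*1000).astype(np.float32));print(n,"block",len(b),r)
    cv2.imwrite(f"pics/{n}_h.png",c["pixels"])
c=C["top"];print("well top px->",onplane(c,[[340.3,213.8]],.07))
c=C["scene"];print("well scene px->",onplane(c,[[170+395/2.4,120+307/2.4]],.07))
P=np.vstack(P)
H={}
print("max height map rows x, cols y (cm), 4cm cells")
ys=np.arange(.66,-.7,-.04)
print("      "+" ".join(f"{int(round(y*100)):3d}" for y in ys))
for x in np.arange(.24,.84,.04):
    print(f"{x:.2f} "," ".join("%3d"%(100*P[m,2].max()) if (m:=(np.abs(P[:,0]-x)<.02)&(np.abs(P[:,1]-y)<.02)).any() else "  ." for y in ys))
a=P[(np.hypot(P[:,0]-.517,P[:,1]+.16)<.12)&(P[:,2]>.05)]
ang=np.degrees(np.arctan2(a[:,1]+.16,a[:,0]-.517));rr=np.hypot(a[:,0]-.517,a[:,1]+.16)
for k in range(-180,180,20):
    m=(ang>=k)&(ang<k+20)&(rr>.04); print(k,"r min %.3f"%rr[m].min() if m.any() else "free", [round(float(a[m&(rr<q),2].max()),3) if (m&(rr<q)).any() else 0 for q in(.07,.09,.12)])
E
```

```text
tool axes [[-0.0, 0.43, 0.9], [0.0, 0.9, -0.43], [-1.0, 0.0, -0.0]]
scene handle 80 [ 0.5185 -0.1564  0.1096] [ 0.511 -0.164  0.094] [ 0.528 -0.144  0.121]
 top 31 [ 0.52   -0.1546  0.1179]
scene block 1075 ((512.752197265625, -428.03302001953125), (123.41361999511719, 62.34296417236328), 64.33700561523438)
top handle 48 [ 0.521  -0.1543  0.1158] [ 0.513 -0.162  0.1  ] [ 0.529 -0.145  0.121]
 top 43 [ 0.5212 -0.154   0.1167]
top block 956 ((512.9889526367188, -427.16766357421875), (120.98755645751953, 60.64604187011719), 63.72109603881836)
well top px-> [[ 0.53002357 -0.39667386  0.07      ]]
well scene px-> [[ 0.52904861 -0.3981116   0.07      ]]
max height map rows x, cols y (cm), 4cm cells
       66  62  58  54  50  46  42  38  34  30  26  22  18  14  10   6   2  -2  -6 -10 -14 -18 -22 -26 -30 -34 -38 -42 -46 -50 -54 -58 -62 -66
0.24  -73 -74 -73 -73 -74 -73 -73 -74 -73 -74 -73 -74 -73 -73 -74 -74   .   .   0   0   0   0   0   0   1   1   2   1   1   0   .   .   .   .
0.28  -73 -73  26  25 -74 -73 -73 -73 -74 -74 -74 -74 -73 -74   .   .   0   0   0   0   0   0   0   2   0   1   2 
[... 1614 characters left out ...]
.  21  22  21   .   .   .   .   .  32  63  18  35  12   2   1   0   0   1   3   3  60  60   8  11  11  11   6   2   0
0.80    .  32  32   .  24  23   .   .   .   .   .   .   .   .  62  58  39  39   3   0   1   0   1  42  42  58  57  24  24  19  11   8   6   0
-180 r min 0.075 [0, 0.063, 0.063]
-160 r min 0.069 [0.054, 0.063, 0.065]
-140 r min 0.099 [0, 0, 0.061]
-120 free [0, 0, 0]
-100 free [0, 0, 0]
-80 free [0, 0, 0]
-60 free [0, 0, 0]
-40 free [0, 0, 0]
-20 free [0, 0, 0]
0 free [0, 0, 0]
20 free [0, 0, 0]
40 free [0, 0, 0]
60 free [0, 0, 0]
80 r min 0.098 [0, 0, 0.226]
100 r min 0.097 [0, 0, 0.227]
120 r min 0.103 [0, 0, 0.133]
140 r min 0.107 [0, 0, 0.092]
160 r min 0.106 [0, 0, 0.062]
```

```bash
python3 - <<'E'
import cv2,numpy as np
a=cv2.imread("pics/scene0.png");b=cv2.imread("pics/top0.png")
cv2.imwrite("pics/full.png",cv2.resize(np.vstack([a,b]),(400,600),interpolation=cv2.INTER_AREA))
E
```

```text
(no output)
```

View pics/full.png

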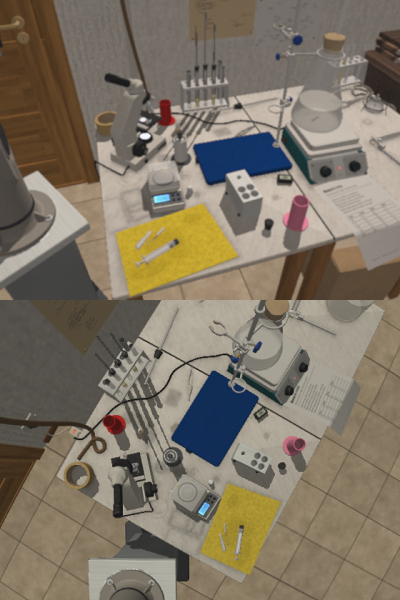

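The microscope rises to about 0.34 m on the left, so I'll go up and over it at TCP z≈0.45.

```bash
python3 -m jog '[{"dz":0.05,"gripper":0},{"dz":0.1,"dy":-0.02,"rz":-8},{"dz":0.14,"dx":-0.01,"dy":-0.05,"rz":-16},{"dz":0.17,"dx":-0.03,"dy":-0.08,"rz":-24},{"dz":0.19,"dx":-0.04,"dy":-0.12,"rz":-30},{"dz":0.2,"dx":-0.05,"dy":-0.16,"rz":-30},{"dz":0.2,"dx":-0.03,"dy":-0.2,"rz":-30},{"dz":0.2,"dx":0.0,"dy":-0.24,"rz":-30},{"dz":0.2,"dx":0.03,"dy":-0.28,"rz":-30},{"dz":0.2,"dx":0.05,"dy":-0.31,"rz":-30}]'
```

```text
$[0]: bad value
```

```bash
python3 -m jog '[{"gripper":0.0,"dx":0.0,"dy":0.0,"dz":0.05,"rx":0.0,"ry":0.0,"rz":0.0}]'
```

```text
t: 1.1
eef_pos: [0.2876, 0.6065, 0.2934]
tool_rot: [0.689, 0.15, 0.691, -0.16]
contact_force: [0.4, 1.0, -0.8]
gripper_width: 1.0
```

```bash
python3 -m jog '[{"gripper":0,"dx":0,"dy":-0.02,"dz":0.05,"rx":0,"ry":0,"rz":-8},{"gripper":0,"dx":-0.01,"dy":-0.05,"dz":0.09,"rx":0,"ry":0,"rz":-16},{"gripper":0,"dx":-0.03,"dy":-0.08,"dz":0.12,"rx":0,"ry":0,"rz":-24},{"gripper":0,"dx":-0.04,"dy":-0.12,"dz":0.14,"rx":0,"ry":0,"rz":-30},{"gripper":0,"dx":-0.05,"dy":-0.16,"dz":0.16,"rx":0,"ry":0,"rz":-30},{"gripper":0,"dx":-0.03,"dy":-0.2,"dz":0.16,"rx":0,"ry":0,"rz":-30},{"gripper":0,"dx":0,"dy":-0.24,"dz":0.16,"rx":0,"ry":0,"rz":-30},{"gripper":0,"dx":0.03,"dy":-0.28,"dz":0.16,"rx":0,"ry":0,"rz":-36},{"gripper":0,"dx":0.05,"dy":-0.31,"dz":0.16,"rx":0,"ry":0,"rz":-40},{"gripper":0,"dx":0.07,"dy":-0.34,"dz":0.16,"rx":0,"ry":0,"rz":-40}]'
```

```text
t: 2.1
eef_pos: [0.3601, 0.2679, 0.4607]
tool_rot: [0.594, 0.383, 0.595, -0.382]
contact_force: [0.9, 0.3, 0.2]
gripper_width: 1.001
```

```bash
python3 -m jog '[{"gripper":0,"dx":0.02,"dy":-0.04,"dz":0,"rx":0,"ry":0,"rz":-5},{"gripper":0,"dx":0.04,"dy":-0.08,"dz":0,"rx":0,"ry":0,"rz":-10},{"gripper":0,"dx":0.06,"dy":-0.12,"dz":0,"rx":0,"ry":0,"rz":-15},{"gripper":0,"dx":0.075,"dy":-0.16,"dz":0,"rx":0,"ry":0,"rz":-20},{"gripper":0,"dx":0.09,"dy":-0.2,"dz":0,"rx":0,"ry":0,"rz":-25},{"gripper":0,"dx":0.105,"dy":-0.24,"dz":0,"rx":0,"ry":0,"rz":-30},{"gripper":0,"dx":0.12,"dy":-0.28,"dz":0,"rx":0,"ry":0,"rz":-35},{"gripper":0,"dx":0.135,"dy":-0.33,"dz":0,"rx":0,"ry":0,"rz":-40},{"gripper":0,"dx":0.145,"dy":-0.38,"dz":0,"rx":0,"ry":0,"rz":-45},{"gripper":0,"dx":0.16,"dy":-0.422,"dz":0,"rx":0,"ry":0,"rz":-50}]'
```

```text
t: 3.1
eef_pos: [0.5188, -0.1547, 0.461]
tool_rot: [0.377, 0.599, 0.377, -0.598]
contact_force: [1.0, 0.7, 0.4]
gripper_width: 0.997
```

```bash
python3 -m jog '[{"gripper":0,"dx":0,"dy":0,"dz":-0.04,"rx":0,"ry":0,"rz":0},{"gripper":0,"dx":0,"dy":0,"dz":-0.08,"rx":0,"ry":0,"rz":0},{"gripper":0,"dx":0,"dy":0,"dz":-0.12,"rx":0,"ry":0,"rz":0},{"gripper":0,"dx":0,"dy":0,"dz":-0.16,"rx":0,"ry":0,"rz":0},{"gripper":0,"dx":0,"dy":0,"dz":-0.2,"rx":0,"ry":0,"rz":0},{"gripper":0,"dx":0,"dy":0,"dz":-0.2,"rx":0,"ry":0,"rz":0}]'; python3 - <<'E'
from h import *
o=get_obs();print(o["eef_pos"],o["q"])
c=read_camera("wrist");cv2.imwrite("pics/w1.png",c["pixels"]);print(np.round(np.array(c["cam_to_world"]),3).tolist())
print(proj(c,[[.52,-.155,.118]]))
for l in["gauge_handle","stand_rim"]:
    for d in spot_in("wrist",l)[:2]: print(l,d["conf"],d["box"],onplane(c,[d["box"][:2]],.105 if l[0]=="g" else .07))
E
```

```text
t: 3.7
eef_pos: [0.5161, -0.1508, 0.256]
tool_rot: [-0.376, -0.595, -0.38, 0.6]
contact_force: [0.1, -0.1, 1.3]
gripper_width: 0.999
[ 0.516141   -0.1508289   0.25604009] [-4.88246330e-01  3.16900328e-01  8.16588884e-01  1.91131037e+00
 -2.65173548e-01  1.03418069e+00  4.54902684e-05]
[[0.904, -0.404, -0.14, 0.551], [-0.428, -0.86, -0.279, -0.079], [-0.008, 0.312, -0.95, 0.379], [0.0, 0.0, 0.0, 1.0]]
[[294.17842676 197.65810417]]
gauge_handle 0.71 [295.4, 181.7, 33.9, 39.3] [[ 0.52476804 -0.14747459  0.105     ]]
stand_rim 0.91 [291.4, 167.3, 66.5, 81.7] [[ 0.52374091 -0.14314692  0.07      ]]
stand_rim 0.36 [290.6, 174.6, 33.1, 25.2] [[ 0.520385   -0.14869891  0.07      ]]
```

View pics/w1.png

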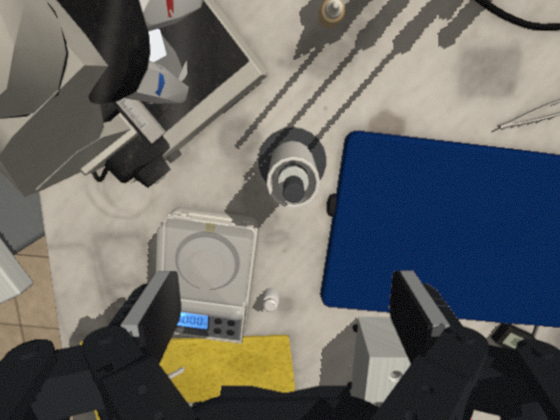

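The white stand with the dark handle is at wrist px (293,183), clear of the balance and the microscope. Next I'll measure the handle axis and the rim from depth.

```bash
python3 - <<'E'
from h import *
for n in("wrist","top","scene"):
    c=read_camera(n);vv,uu=np.mgrid[0:420,0:560];uv=np.c_[uu.ravel(),vv.ravel()]
    w=pts(c,uv);w=w[c["range_z"].ravel()>0.05]
    d=np.hypot(w[:,0]-.52,w[:,1]+.153)
    t=w[(d<.02)&(w[:,2]>.113)&(w[:,2]<.125)]; r=w[(d<.04)&(abs(w[:,2]-.088)<.003)]
    f=lambda a:(len(a),np.round(a.mean(0),4),np.round((a.min(0)+a.max(0))/2,4),np.round(np.ptp(a,axis=0),3)) if len(a) else 0
    print(n,"top",f(t));print("   rim",f(r))
    if n=="wrist": print("rim fit",cv2.minEnclosingCircle((r[:,:2]*1000).astype(np.float32)))
    im=c["pixels"]
    if n=="wrist":
        g=cv2.resize(im[150:220,255:335],None,fx=8,fy=8,interpolation=cv2.INTER_CUBIC);cv2.imwrite("pics/w1c.png",g)
E
```

```text
wrist top (361, array([ 0.521 , -0.1508,  0.117 ]), array([ 0.5207, -0.1511,  0.1162]), array([0.017, 0.016, 0.006]))
   rim (594, array([ 0.5211, -0.1508,  0.087 ]), array([ 0.5207, -0.1517,  0.0872]), array([0.043, 0.044, 0.004]))
rim fit ((520.6685791015625, -151.7449951171875), 22.030338287353516)
top top 0
   rim (20, array([ 0.5169, -0.1699,  0.0877]), array([ 0.5185, -0.1674,  0.0877]), array([0.033, 0.017, 0.005]))
scene top (34, array([ 0.5203, -0.1546,  0.1172]), array([ 0.5204, -0.1533,  0.1168]), array([0.016, 0.016, 0.007]))
   rim (91, array([ 0.5184, -0.1573,  0.087 ]), array([ 0.5211, -0.1523,  0.088 ]), array([0.043, 0.046, 0.006]))
```

View pics/w1c.png

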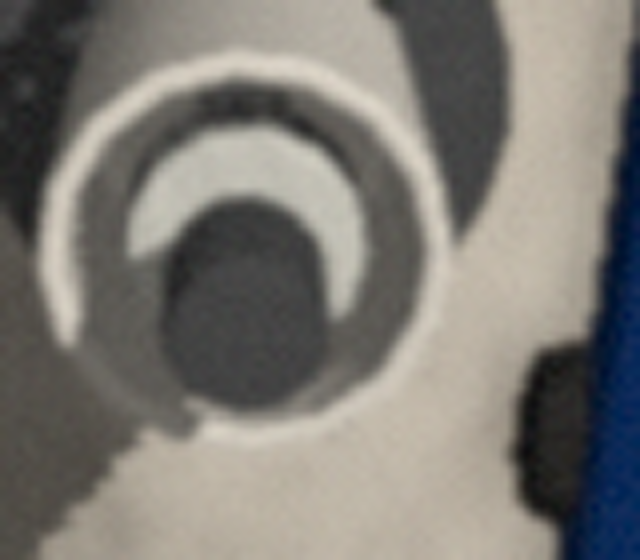

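The crop confirms the white tube, the dark handle and the aluminium collar inside it. Descending.

```bash
python3 -m jog '[{"gripper":0.3,"dx":0.004,"dy":-0.001,"dz":-0.03,"rx":0,"ry":0,"rz":0},{"gripper":0.3,"dx":0.004,"dy":-0.001,"dz":-0.06,"rx":0,"ry":0,"rz":0},{"gripper":0.3,"dx":0.004,"dy":-0.001,"dz":-0.08,"rx":0,"ry":0,"rz":0},{"gripper":0.3,"dx":0.004,"dy":-0.001,"dz":-0.1,"rx":0,"ry":0,"rz":0},{"gripper":0.3,"dx":0.004,"dy":-0.001,"dz":-0.1,"rx":0,"ry":0,"rz":0},{"gripper":0.3,"dx":0.004,"dy":-0.001,"dz":-0.1,"rx":0,"ry":0,"rz":0}]' 20; python3 - <<'E'
from h import *
from scipy.spatial.transform import Rotation as R
for i in range(3):
    c=read_camera("wrist");o=get_obs();print(o["eef_pos"].round(4),R.from_quat(o["tool_rot"][[1,2,3,0]]).as_matrix()[:,:2].round(3).T.tolist())
vv,uu=np.mgrid[0:420,0:560];w=pts(c,np.c_[uu.ravel(),vv.ravel()]);w=w[c["range_z"].ravel()>.03]
d=np.hypot(w[:,0]-.52,w[:,1]+.153);t=w[(d<.02)&(w[:,2]>.114)&(w[:,2]<.125)]
print(len(t),t.mean(0).round(4),((t.min(0)+t.max(0))/2).round(4),np.ptp(t,axis=0).round(4))
E
```

```text
t: 4.6
eef_pos: [0.524, -0.1533, 0.1615]
tool_rot: [0.378, 0.598, 0.378, -0.597]
contact_force: [0.9, 0.6, -0.1]
gripper_width: 0.703
[ 0.5243 -0.1534  0.1619] [[0.002, -0.0, -1.0], [0.904, -0.429, 0.002]]
[ 0.5244 -0.1534  0.162 ] [[0.003, -0.0, -1.0], [0.904, -0.428, 0.003]]
[ 0.5243 -0.1533  0.1619] [[0.003, -0.0, -1.0], [0.904, -0.428, 0.003]]
783 [ 0.5211 -0.1508  0.117 ] [ 0.5206 -0.1511  0.1167] [0.0165 0.0164 0.0053]
```

```bash
python3 -m jog '[{"gripper":0.3,"dx":-0.0035,"dy":0.002,"dz":-0.02,"rx":0,"ry":0,"rz":0},{"gripper":0.3,"dx":-0.0035,"dy":0.002,"dz":-0.04,"rx":0,"ry":0,"rz":0},{"gripper":0.3,"dx":-0.0035,"dy":0.002,"dz":-0.05,"rx":0,"ry":0,"rz":0},{"gripper":0.3,"dx":-0.0035,"dy":0.002,"dz":-0.05,"rx":0,"ry":0,"rz":0},{"gripper":1,"dx":-0.0035,"dy":0.002,"dz":-0.05,"rx":0,"ry":0,"rz":0},{"gripper":1,"dx":-0.0035,"dy":0.002,"dz":-0.05,"rx":0,"ry":0,"rz":0},{"gripper":1,"dx":-0.0035,"dy":0.002,"dz":-0.05,"rx":0,"ry":0,"rz":0},{"gripper":1,"dx":-0.0035,"dy":0.002,"dz":-0.05,"rx":0,"ry":0,"rz":0},{"gripper":1,"dx":-0.0035,"dy":0.002,"dz":-0.05,"rx":0,"ry":0,"rz":0},{"gripper":1,"dx":-0.0035,"dy":0.002,"dz":-0.05,"rx":0,"ry":0,"rz":0}]' 40
```

```text
t: 5.75
eef_pos: [0.5205, -0.1514, 0.1111]
tool_rot: [0.378, 0.598, 0.378, -0.597]
contact_force: [0.2, -0.1, 6.1]
gripper_width: 0.158
```

```bash
python3 -m jog '[{"gripper":1,"dx":0,"dy":0,"dz":0.02,"rx":0,"ry":0,"rz":0},{"gripper":1,"dx":0,"dy":0,"dz":0.05,"rx":0,"ry":0,"rz":0},{"gripper":1,"dx":0,"dy":0,"dz":0.09,"rx":0,"ry":0,"rz":0},{"gripper":1,"dx":0,"dy":0,"dz":0.12,"rx":0,"ry":0,"rz":0},{"gripper":1,"dx":0,"dy":-0.03,"dz":0.12,"rx":0,"ry":0,"rz":0},{"gripper":1,"dx":0,"dy":-0.06,"dz":0.12,"rx":0,"ry":0,"rz":0},{"gripper":1,"dx":0,"dy":-0.1,"dz":0.12,"rx":0,"ry":0,"rz":0},{"gripper":1,"dx":0,"dy":-0.14,"dz":0.12,"rx":0,"ry":0,"rz":0},{"gripper":1,"dx":0,"dy":-0.16,"dz":0.12,"rx":0,"ry":0,"rz":0},{"gripper":1,"dx":0,"dy":-0.16,"dz":0.12,"rx":0,"ry":0,"rz":0}]'; python3 - <<'E'
from h import *
o=get_obs();print(o["eef_pos"].round(4),o["contact_force"].round(2))
a=read_camera("wrist");b=read_camera("scene")
print(proj(a,[[.5295,-.397,.07],o["eef_pos"]-[0,0,.108]]).round(1),proj(b,[o["eef_pos"],o["eef_pos"]-[0,0,.108]]).round(1))
cv2.imwrite("pics/w2.png",np.hstack([a["pixels"][:, :],]))
u,v=proj(b,[o["eef_pos"]-[0,0,.06]])[0].astype(int)
A=cv2.resize(a["pixels"],(400,300),interpolation=cv2.INTER_AREA);B=cv2.resize(b["pixels"][v-38:v+37,u-50:u+50],(400,300),interpolation=cv2.INTER_CUBIC)
cv2.imwrite("pics/m2.png",np.hstack([A,B]))
for l in["well_mouth"]:
    for d in spot_in("wrist",l)[:2]: print(l,d["conf"],d["box"])
vv,uu=np.mgrid[0:420,0:560]
for c in(a,b):
    w=pts(c,np.c_[uu.ravel(),vv.ravel()]);w=w[c["range_z"].ravel()>.03]
    t=w[(abs(w[:,2]-.07)<.003)&(np.hypot(w[:,0]-.513,w[:,1]+.428)<.08)];print(cv2.minAreaRect((t[:,:2]*1000).astype(np.float32)))
    d=np.hypot(*(w[:,:2]-o["eef_pos"][:2]).T);s=w[(d<.025)&(w[:,2]>.1)&(w[:,2]<.21)]
    for z in np.arange(.11,.21,.01):
        k=s[abs(s[:,2]-z)<.005]
        if len(k): print(round(z,3),len(k),k.mean(0).round(4),np.ptp(k,axis=0).round(3))
E
```

```text
t: 6.75
eef_pos: [0.518, -0.3148, 0.2302]
tool_rot: [-0.377, -0.598, -0.376, 0.599]
contact_force: [-1.6, -0.1, -1.8]
gripper_width: 0.158
[ 0.518  -0.3148  0.2302] [-1.59 -0.14 -1.8 ]
[[338.7 264.2]
 [285.7 208.3]] [[303.2 172.3]
 [302.1 214. ]]
well_mouth 0.72 [333.4, 280.1, 81.0, 142.6]
((513.20458984375, -426.40362548828125), (120.67204284667969, 59.91693115234375), 62.81343078613281)
0.12 11 [ 0.5187 -0.3122  0.1239] [0.006 0.003 0.002]
0.13 62 [ 0.5187 -0.3125  0.1302] [0.007 0.005 0.01 ]
0.14 68 [ 0.5187 -0.3123  0.1403] [0.007 0.005 0.01 ]
0.15 75 [ 0.5187 -0.3122  0.1501] [0.007 0.004 0.01 ]
0.16 63 [ 0.5188 -0.3119  0.1592] [0.006 0.004 0.009]
0.19 321 [ 0.522  -0.3053  0.1909] [0.023 0.017 0.009]
0.2 1071 [ 0.5209 -0.3071  0.2018] [0.023 0.016 0.01 ]
((512.2702026367188, -428.22857666015625), (123.45341491699219, 63.28372573852539), 64.05615997314453)
0.12 2 [ 0.5168 -0.3155  0.1234] [0.003 0.003 0.   ]
0.13 11 [ 0.5165 -0.3159  0.1294] [0.006 0.005 0.008]
0.14 13 [ 0.5163 -0.3155  0.1401] [0.008 0.007 0.009]
0.15 13 [ 0.5166 -0.3161  0.1504] [0.005 0.005 0.009]
0.16 15 [ 0.5167 -0.3163  0.1602] [0.006 0.005 0.009]
0.17 16 [ 0.517  -0.3152  0.1695] [0.008 0.006 0.009]
0.18 6 [ 0.5146 -0.3156  0.1787] [0.011 0.007 0.008]
0.19 42 [ 0.511  -0.32    0.1904] [0.018 0.022 0.009]
0.2 76 [ 0.5138 -0.3189  0.201 ] [0.024 0.021 0.01 ]
```

View pics/m2.png

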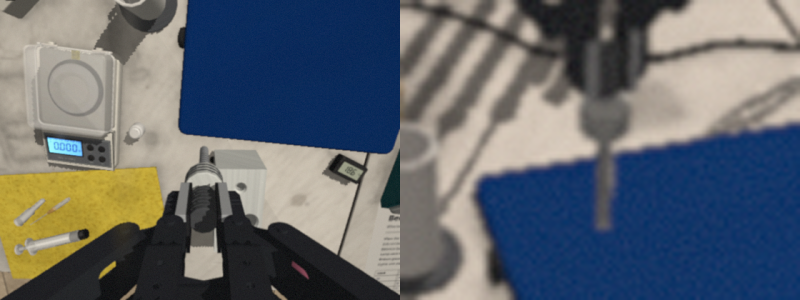

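The gauge hangs upright, and the rod's tip shows at scene (302,213). I'll move above the well, then compare the rod and the hole in the same cameras.

```bash
python3 -m jog '[{"gripper":1,"dx":0.005,"dy":-0.03,"dz":0,"rx":0,"ry":0,"rz":0},{"gripper":1,"dx":0.011,"dy":-0.06,"dz":0,"rx":0,"ry":0,"rz":0},{"gripper":1,"dx":0.011,"dy":-0.08,"dz":-0.01,"rx":0,"ry":0,"rz":0},{"gripper":1,"dx":0.011,"dy":-0.081,"dz":-0.03,"rx":0,"ry":0,"rz":0},{"gripper":1,"dx":0.011,"dy":-0.081,"dz":-0.035,"rx":0,"ry":0,"rz":0},{"gripper":1,"dx":0.011,"dy":-0.081,"dz":-0.035,"rx":0,"ry":0,"rz":0},{"gripper":1,"dx":0.011,"dy":-0.081,"dz":-0.035,"rx":0,"ry":0,"rz":0}]'; cat > m.py <<'E'
from h import *
from scipy.optimize import least_squares
o=get_obs();e=o["eef_pos"];print(e.round(4),o["contact_force"].round(2))
vv,uu=np.mgrid[0:420,0:560]
for n in("wrist","scene","top"):
    c=read_camera(n);z=c["range_z"];W=pts(c,np.c_[uu.ravel(),vv.ravel()]);w=W[z.ravel()>.03]
    d=np.hypot(*(w[:,:2]-e[:2]).T);s=w[(d<.012)&(w[:,2]>.09)&(w[:,2]<.135)]
    o3=np.array(c["cam_to_world"])[:3,3]
    if len(s)>10:
        # axis from silhouette: mean across view + radius along view: fit circle r=4
        f=least_squares(lambda p:np.hypot(s[:,0]-p[0]-p[2]*(s[:,2]-.09),s[:,1]-p[1]-p[3]*(s[:,2]-.09))-.004,[*s[:,:2].mean(0)+.003*(s[:,:2].mean(0)-o3[:2])/np.linalg.norm(s[:,:2].mean(0)-o3[:2]),0,0],loss="soft_l1",f_scale=.0005).x
        print(n,"rod at z.09",len(s),f[:2].round(4),"tilt",f[2:].round(3),"lowest z",s[:,2].min())
    if n!="top":
        S=6;P=onplane(c,np.c_[uu.ravel(),vv.ravel()],.07).reshape(420,560,3)
    t=w[(abs(w[:,2]-.07)<.003)&(np.hypot(w[:,0]-.513,w[:,1]+.428)<.08)]
    r=cv2.minAreaRect((t[:,:2]*1000).astype(np.float32));print(n,r)
    # rectified top-face view 0.25mm/px around the well
    g=np.arange(-15,15,.25)/1000;X,Y=np.meshgrid(.529+g,-.396+g)
    uv=proj(c,np.c_[X.ravel(),Y.ravel(),np.full(X.size,.07)]).astype(np.float32).reshape(len(g),len(g),2)
    R=cv2.remap(c["pixels"],uv[...,0],uv[...,1],cv2.INTER_CUBIC);cv2.imwrite(f"pics/r_{n}.png",R)
    gr=cv2.GaussianBlur(cv2.cvtColor(R,cv2.COLOR_BGR2GRAY),(0,0),2);q,th=cv2.threshold(gr,0,255,cv2.THRESH_BINARY_INV|cv2.THRESH_OTSU)
    k,lab,st,ce=cv2.connectedComponentsWithStats(th)
    for i in range(1,k):
        if st[i,4]>300: print("  dark",q,st[i,2:4]*.25,st[i,4]/16,(np.array([.529,-.396])+(ce[i]*.25-15)/1000).round(4))
cv2.imwrite("pics/r.png",np.hstack([cv2.resize(cv2.imread(f"pics/r_{n}.png"),(260,260)) for n in("wrist","scene","top")]))
E
python3 m.py
```

```text
t: 7.6
eef_pos: [0.5316, -0.3909, 0.1958]
tool_rot: [0.379, 0.598, 0.379, -0.597]
contact_force: [-0.6, -0.0, -1.1]
gripper_width: 0.16
[ 0.5316 -0.3909  0.1958] [-0.61 -0.01 -1.06]
wrist rod at z.09 275 [ 0.531  -0.3909] tilt [-0.001  0.002] lowest z 0.0900511744898248
wrist ((512.37060546875, -426.39654541015625), (120.53825378417969, 60.18074035644531), 63.716094970703125)
  dark 132.0 [21.75 23.25] 256.3125 [ 0.5263 -0.4005]
  dark 132.0 [6. 8.] 34.125 [ 0.5162 -0.398 ]
scene rod at z.09 63 [ 0.5321 -0.3926] tilt [-0.021  0.011] lowest z 0.0907361300437276
scene ((512.6302490234375, -428.30242919921875), (124.82051086425781, 61.698341369628906), 63.76704406738281)
  dark 174.0 [22.5  14.75] 208.8125 [ 0.5262 -0.3976]
top ((0.0, 0.0), (0.0, 0.0), 0.0)
  dark 129.0 [14.5 21. ] 158.25 [ 0.5193 -0.4043]
```

View pics/r.png

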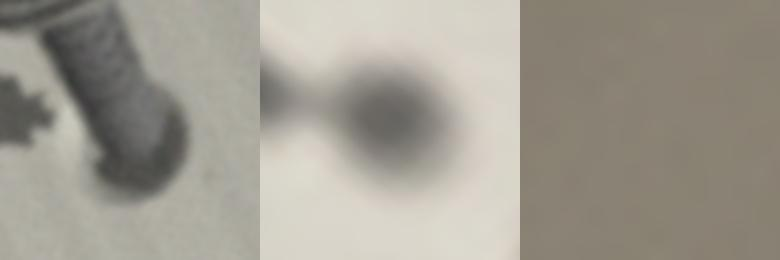

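The scene hole centre is about (0.5296,-0.3974) and the wrist one about (0.529,-0.395). Relative to the rod in the same camera, both give a correction of about (-3, -4) mm.

```bash
python3 -m jog '[{"gripper":1,"dx":-0.003,"dy":-0.0042,"dz":0,"rx":0,"ry":0,"rz":0},{"gripper":1,"dx":-0.003,"dy":-0.0042,"dz":-0.005,"rx":0,"ry":0,"rz":0},{"gripper":1,"dx":-0.003,"dy":-0.0042,"dz":-0.01,"rx":0,"ry":0,"rz":0},{"gripper":1,"dx":-0.003,"dy":-0.0042,"dz":-0.015,"rx":0,"ry":0,"rz":0},{"gripper":1,"dx":-0.003,"dy":-0.0042,"dz":-0.02,"rx":0,"ry":0,"rz":0},{"gripper":1,"dx":-0.003,"dy":-0.0042,"dz":-0.023,"rx":0,"ry":0,"rz":0},{"gripper":1,"dx":-0.003,"dy":-0.0042,"dz":-0.023,"rx":0,"ry":0,"rz":0}]'; python3 m.py | grep -v dark
```

```text
t: 8.45
eef_pos: [0.5275, -0.396, 0.1716]
tool_rot: [-0.378, -0.597, -0.378, 0.598]
contact_force: [0.5, 0.4, -1.0]
gripper_width: 0.159
[ 0.5275 -0.396   0.1716] [ 0.49  0.38 -0.98]
wrist rod at z.09 130 [ 0.5257 -0.3967] tilt [0.23  0.104] lowest z 0.09001146457058423
wrist ((512.245849609375, -426.7695617675781), (121.248291015625, 60.23363494873047), 63.685298919677734)
scene rod at z.09 46 [ 0.5284 -0.3981] tilt [-0.089  0.062] lowest z 0.09110601688456765
scene ((511.8437194824219, -428.8492736816406), (124.69282531738281, 61.970333099365234), 63.861358642578125)
top ((0.0, 0.0), (0.0, 0.0), 0.0)
```

```bash
python3 -m jog '[{"gripper":1,"dx":0,"dy":0,"dz":-0.005,"rx":0,"ry":0,"rz":0},{"gripper":1,"dx":0,"dy":0,"dz":-0.01,"rx":0,"ry":0,"rz":0},{"gripper":1,"dx":0,"dy":0,"dz":-0.015,"rx":0,"ry":0,"rz":0},{"gripper":1,"dx":0,"dy":0,"dz":-0.02,"rx":0,"ry":0,"rz":0},{"gripper":1,"dx":0,"dy":0,"dz":-0.025,"rx":0,"ry":0,"rz":0},{"gripper":1,"dx":0,"dy":0,"dz":-0.03,"rx":0,"ry":0,"rz":0},{"gripper":1,"dx":0,"dy":0,"dz":-0.03,"rx":0,"ry":0,"rz":0}]'
```

```text
t: 9.3
eef_pos: [0.5274, -0.3959, 0.1414]
tool_rot: [-0.378, -0.597, -0.378, 0.598]
contact_force: [-0.5, -0.2, -1.2]
gripper_width: 0.16
```

Well inside the bore with no side force. Now probing down gently.

```bash
python3 -m jog '[{"gripper":1,"dx":0,"dy":0,"dz":-0.002,"rx":0,"ry":0,"rz":0},{"gripper":1,"dx":0,"dy":0,"dz":-0.004,"rx":0,"ry":0,"rz":0},{"gripper":1,"dx":0,"dy":0,"dz":-0.006,"rx":0,"ry":0,"rz":0},{"gripper":1,"dx":0,"dy":0,"dz":-0.006,"rx":0,"ry":0,"rz":0}]'
```

```text
t: 9.7
eef_pos: [0.5277, -0.3961, 0.1361]
tool_rot: [-0.378, -0.598, -0.378, 0.598]
contact_force: [-0.9, -0.3, -1.5]
gripper_width: 0.163
```

```bash
python3 -m jog '[{"gripper":1,"dx":0,"dy":0,"dz":-0.0015,"rx":0,"ry":0,"rz":0},{"gripper":1,"dx":0,"dy":0,"dz":-0.003,"rx":0,"ry":0,"rz":0},{"gripper":1,"dx":0,"dy":0,"dz":-0.003,"rx":0,"ry":0,"rz":0}]'
```

```text
t: 10.0
eef_pos: [0.5276, -0.3962, 0.1331]
tool_rot: [-0.378, -0.598, -0.378, 0.598]
contact_force: [0.6, 1.2, -1.4]
gripper_width: 0.159
```

```bash
python3 -m jog '[{"gripper":1,"dx":0,"dy":0,"dz":-0.0015,"rx":0,"ry":0,"rz":0},{"gripper":1,"dx":0,"dy":0,"dz":-0.003,"rx":0,"ry":0,"rz":0},{"gripper":1,"dx":0,"dy":0,"dz":-0.003,"rx":0,"ry":0,"rz":0}]'
```

```text
t: 10.3
eef_pos: [0.5276, -0.3961, 0.13]
tool_rot: [-0.378, -0.598, -0.378, 0.598]
contact_force: [-0.1, 0.2, -1.9]
gripper_width: 0.155
```

```bash
python3 -m jog '[{"gripper":1,"dx":0,"dy":0,"dz":-0.001,"rx":0,"ry":0,"rz":0},{"gripper":1,"dx":0,"dy":0,"dz":-0.002,"rx":0,"ry":0,"rz":0},{"gripper":1,"dx":0,"dy":0,"dz":-0.002,"rx":0,"ry":0,"rz":0}]'
```

```text
t: 10.6
eef_pos: [0.5277, -0.3962, 0.1282]
tool_rot: [-0.378, -0.598, -0.378, 0.598]
contact_force: [-0.2, 0.3, -1.6]
gripper_width: 0.158
```

```bash
python3 -m jog '[{"gripper":1,"dx":0,"dy":0,"dz":-0.001,"rx":0,"ry":0,"rz":0},{"gripper":1,"dx":0,"dy":0,"dz":-0.002,"rx":0,"ry":0,"rz":0},{"gripper":1,"dx":0,"dy":0,"dz":-0.002,"rx":0,"ry":0,"rz":0}]'
```

```text
t: 10.9
eef_pos: [0.5277, -0.3962, 0.1261]
tool_rot: [-0.378, -0.598, -0.378, 0.598]
contact_force: [-0.0, -0.1, -1.3]
gripper_width: 0.161
```

```bash
python3 -m jog '[{"gripper":1,"dx":0,"dy":0,"dz":-0.001,"rx":0,"ry":0,"rz":0},{"gripper":1,"dx":0,"dy":0,"dz":-0.002,"rx":0,"ry":0,"rz":0},{"gripper":1,"dx":0,"dy":0,"dz":-0.002,"rx":0,"ry":0,"rz":0}]'; python3 - <<'E'
from h import *
c=read_camera("wrist");d=read_camera("scene")
u,v=proj(d,[[.528,-.397,.09]])[0].astype(int);u2,v2=proj(c,[[.528,-.397,.09]])[0].astype(int)
cv2.imwrite("pics/m3.png",np.hstack([cv2.resize(d["pixels"][v-38:v+37,u-50:u+50],(400,300),interpolation=cv2.INTER_CUBIC),cv2.resize(c["pixels"][v2-75:v2+75,u2-100:u2+100],(400,300))]))
E
```

```text
t: 11.2
eef_pos: [0.5277, -0.3963, 0.1243]
tool_rot: [0.378, 0.598, 0.378, -0.598]
contact_force: [-0.2, 0.3, -0.5]
gripper_width: 0.16
```

View pics/m3.png

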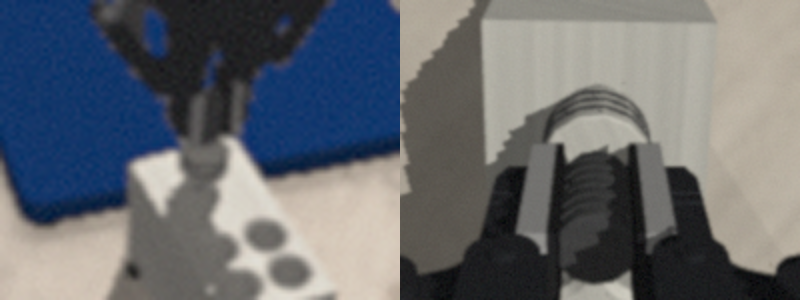

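```bash
python3 -m jog '[{"gripper":1,"dx":0,"dy":0,"dz":-0.001,"rx":0,"ry":0,"rz":0},{"gripper":1,"dx":0,"dy":0,"dz":-0.0015,"rx":0,"ry":0,"rz":0},{"gripper":1,"dx":0,"dy":0,"dz":-0.0015,"rx":0,"ry":0,"rz":0}]'
```

```text
t: 11.6
eef_pos: [0.528, -0.3969, 0.124]
tool_rot: [0.378, 0.598, 0.378, -0.597]
contact_force: [-1.8, 1.7, 6.4]
gripper_width: 0.154
```

The floor is felt at TCP z≈0.124 (6.4 N, no further travel), so the depth is about 54 mm. I'll hold, release, go down and grip the collar.

```bash
python3 -m jog '[{"gripper":1,"dx":0,"dy":0,"dz":0,"rx":0,"ry":0,"rz":0},{"gripper":1,"dx":0,"dy":0,"dz":0,"rx":0,"ry":0,"rz":0},{"gripper":0.4,"dx":0,"dy":0,"dz":0,"rx":0,"ry":0,"rz":0},{"gripper":0.4,"dx":0,"dy":0,"dz":0,"rx":0,"ry":0,"rz":0},{"gripper":0.4,"dx":0,"dy":0,"dz":0,"rx":0,"ry":0,"rz":0},{"gripper":0.4,"dx":0,"dy":0,"dz":0,"rx":0,"ry":0,"rz":0},{"gripper":0.4,"dx":0,"dy":0,"dz":0,"rx":0,"ry":0,"rz":0}]'; python3 - <<'E'
from h import *
c=read_camera("wrist");d=read_camera("scene");print(get_obs()["contact_force"].round(2),get_obs()["eef_pos"].round(4))
vv,uu=np.mgrid[0:420,0:560]
for n,k in(("wrist",c),("scene",d)):
    w=pts(k,np.c_[uu.ravel(),vv.ravel()]);w=w[k["range_z"].ravel()>.03];w=w[np.hypot(w[:,0]-.528,w[:,1]+.396)<.018]
    for lo in np.arange(.066,.140,.004):
        s=w[(w[:,2]>=lo)&(w[:,2]<lo+.004)]
        if len(s): print(n,round(lo,3),len(s),s.mean(0).round(4),np.ptp(s,axis=0).round(3)[:2])
E
```

```text
t: 12.3
eef_pos: [0.5277, -0.3962, 0.1227]
tool_rot: [-0.378, -0.598, -0.378, 0.598]
contact_force: [0.9, -0.2, 0.2]
gripper_width: 0.605
[ 0.35 -0.1  -0.73] [ 0.5277 -0.3963  0.1227]
wrist 0.066 1261 [ 0.5312 -0.3892  0.0692] [0.036 0.033]
wrist 0.07 235 [ 0.5309 -0.3886  0.0703] [0.036 0.031]
wrist 0.078 55 [ 0.5324 -0.3866  0.0809] [0.018 0.013]
wrist 0.082 167 [ 0.5321 -0.3871  0.0843] [0.024 0.017]
wrist 0.086 172 [ 0.5318 -0.387   0.0884] [0.024 0.016]
wrist 0.09 187 [ 0.5323 -0.3876  0.0926] [0.023 0.018]
wrist 0.094 1255 [ 0.5297 -0.3917  0.0969] [0.026 0.025]
wrist 0.098 82 [ 0.5313 -0.393   0.0982] [0.022 0.021]
wrist 0.102 14 [ 0.5302 -0.3899  0.1051] [0.009 0.004]
wrist 0.106 159 [ 0.5303 -0.3906  0.1082] [0.016 0.011]
wrist 0.11 174 [ 0.5305 -0.3906  0.112 ] [0.015 0.011]
wrist 0.114 179 [ 0.5303 -0.3907  0.1159] [0.015 0.012]
wrist 0.118 208 [ 0.5304 -0.3906  0.1197] [0.015 0.011]
wrist 0.122 217 [ 0.5302 -0.3906  0.1237] [0.015 0.012]
wrist 0.126 716 [ 0.5287 -0.394   0.1288] [0.016 0.017]
wrist 0.13 798 [ 0.5278 -0.3962  0.1305] [0.015 0.016]
scene 0.066 58 [ 0.5226 -0.3987  0.069 ] [0.033 0.035]
scene 0.07 37 [ 0.523  -0.399   0.0708] [0.029 0.034]
scene 0.078 10 [ 0.5214 -0.4047  0.081 ] [0.016 0.014]
scene 0.082 13 [ 0.5197 -0.4026  0.0838] [0.015 0.016]
scene 0.086 22 [ 0.5206 -0.404   0.0885] [0.024 0.019]
scene 0.09 18 [ 0.5212 -0.4023  0.0925] [0.019 0.021]
scene 0.094 43 [ 0.5248 -0.3999  0.0966] [0.022 0.027]
scene 0.098 26 [ 0.5244 -0.4007  0.0991] [0.021 0.021]
scene 0.102 2 [ 0.5249 -0.4012  0.1034] [0.001 0.002]
scene 0.106 5 [ 0.5246 -0.4024  0.1077] [0.01  0.007]
scene 0.11 15 [ 0.5234 -0.4015  0.1114] [0.012 0.012]
scene 0.114 12 [ 0.5229 -0.4015  0.116 ] [0.008 0.012]
scene 0.118 9 [ 0.5231 -0.4     0.1195] [0.008 0.014]
scene 0.122 18 [ 0.5226 -0.4009  0.1245] [0.011 0.016]
scene 0.126 19 [ 0.5264 -0.4001  0.1285] [0.015 0.014]
scene 0.13 23 [ 0.5273 -0.3974  0.1315] [0.011 0.012]
```

The gauge stands free and upright, with its top at about 0.1307, so the depth is about 53 mm. The collar spans 0.079–0.0975.

```bash
python3 -m jog '[{"gripper":0.4,"dx":0,"dy":0,"dz":-0.01,"rx":0,"ry":0,"rz":0},{"gripper":0.4,"dx":0,"dy":0,"dz":-0.02,"rx":0,"ry":0,"rz":0},{"gripper":0.4,"dx":0,"dy":0,"dz":-0.0205,"rx":0,"ry":0,"rz":0},{"gripper":0.4,"dx":0,"dy":0,"dz":-0.0205,"rx":0,"ry":0,"rz":0},{"gripper":1,"dx":0,"dy":0,"dz":-0.0205,"rx":0,"ry":0,"rz":0},{"gripper":1,"dx":0,"dy":0,"dz":-0.0205,"rx":0,"ry":0,"rz":0},{"gripper":1,"dx":0,"dy":0,"dz":-0.0205,"rx":0,"ry":0,"rz":0},{"gripper":1,"dx":0,"dy":0,"dz":-0.0205,"rx":0,"ry":0,"rz":0},{"gripper":1,"dx":0,"dy":0,"dz":-0.0205,"rx":0,"ry":0,"rz":0}]' 40
```

```text
t: 13.3
eef_pos: [0.5279, -0.3965, 0.1027]
tool_rot: [0.378, 0.598, 0.378, -0.597]
contact_force: [0.4, 0.1, 2.3]
gripper_width: 0.271
```

```bash
python3 -m jog '[{"gripper":1,"dx":0,"dy":0,"dz":-0.002,"rx":0,"ry":0,"rz":0},{"gripper":1,"dx":0,"dy":0,"dz":-0.004,"rx":0,"ry":0,"rz":0},{"gripper":1,"dx":0,"dy":0,"dz":-0.006,"rx":0,"ry":0,"rz":0},{"gripper":1,"dx":0,"dy":0,"dz":-0.007,"rx":0,"ry":0,"rz":0},{"gripper":1,"dx":0,"dy":0,"dz":-0.007,"rx":0,"ry":0,"rz":0}]'
```

```text
t: 13.8
eef_pos: [0.5279, -0.3964, 0.0951]
tool_rot: [0.378, 0.598, 0.378, -0.598]
contact_force: [0.3, -1.1, 0.6]
gripper_width: 0.268
```

```bash
python3 -m jog '[{"gripper":1,"dx":0,"dy":0,"dz":-0.001,"rx":0,"ry":0,"rz":0},{"gripper":1,"dx":0,"dy":0,"dz":-0.0015,"rx":0,"ry":0,"rz":0},{"gripper":1,"dx":0,"dy":0,"dz":-0.0015,"rx":0,"ry":0,"rz":0}]'
```

```text
t: 14.1
eef_pos: [0.5278, -0.3964, 0.0938]
tool_rot: [0.378, 0.598, 0.378, -0.598]
contact_force: [0.7, -1.0, 1.4]
gripper_width: 0.269
```

```bash
python3 -m jog '[{"gripper":1,"dx":0,"dy":0,"dz":-0.001,"rx":0,"ry":0,"rz":0},{"gripper":1,"dx":0,"dy":0,"dz":-0.001,"rx":0,"ry":0,"rz":0}]'
```

```text
t: 14.3
eef_pos: [0.5279, -0.3964, 0.0931]
tool_rot: [0.378, 0.598, 0.378, -0.597]
contact_force: [0.8, -0.8, 4.7]
gripper_width: 0.27
```

```bash
python3 -m jog '[{"gripper":1,"dx":0,"dy":0,"dz":-0.001,"rx":0,"ry":0,"rz":0},{"gripper":1,"dx":0,"dy":0,"dz":-0.001,"rx":0,"ry":0,"rz":0}]'
```

```text
t: 14.5
eef_pos: [0.5279, -0.3965, 0.093]
tool_rot: [0.378, 0.598, 0.378, -0.597]
contact_force: [-0.3, 1.7, 11.3]
gripper_width: 0.267
```

Contact again (11 N, no further travel), so the collar is on the face. Hold briefly, release and check.

```bash
python3 -m jog '[{"gripper":1,"dx":0,"dy":0,"dz":-0.001,"rx":0,"ry":0,"rz":0},{"gripper":1,"dx":0,"dy":0,"dz":-0.001,"rx":0,"ry":0,"rz":0},{"gripper":1,"dx":0,"dy":0,"dz":-0.001,"rx":0,"ry":0,"rz":0},{"gripper":1,"dx":0,"dy":0,"dz":0,"rx":0,"ry":0,"rz":0},{"gripper":0.4,"dx":0,"dy":0,"dz":0,"rx":0,"ry":0,"rz":0},{"gripper":0.4,"dx":0,"dy":0,"dz":0,"rx":0,"ry":0,"rz":0},{"gripper":0.4,"dx":0,"dy":0,"dz":0.002,"rx":0,"ry":0,"rz":0},{"gripper":0.4,"dx":0,"dy":0,"dz":0.002,"rx":0,"ry":0,"rz":0},{"gripper":0.4,"dx":0,"dy":0,"dz":0.015,"rx":0,"ry":0,"rz":0},{"gripper":0.4,"dx":0,"dy":0,"dz":0.032,"rx":0,"ry":0,"rz":0}]'; cat > g.py <<'E'
from h import *
c=read_camera("wrist");d=read_camera("scene");print(get_obs()["contact_force"].round(2),get_obs()["eef_pos"].round(4))
vv,uu=np.mgrid[0:420,0:560]
for n,k in(("wrist",c),("scene",d)):
    w=pts(k,np.c_[uu.ravel(),vv.ravel()]);w=w[k["range_z"].ravel()>.03];r=np.hypot(w[:,0]-.528,w[:,1]+.3963)
    a=w[(r<.0125)&(w[:,2]>.078)&(w[:,2]<.1)];t=w[(r<.009)&(w[:,2]>.12)&(w[:,2]<.137)]
    f=w[(r>.016)&(r<.022)&(abs(w[:,2]-.07)<.004)]
    print(n,"collar top",np.percentile(a[:,2],[50,80,90,97]).round(4),"handle top",np.percentile(t[:,2],[50,80,95]).round(4),t.mean(0).round(4),"face",np.median(f[:,2]).round(4))
E
python3 g.py
```

```text
t: 15.5
eef_pos: [0.5273, -0.396, 0.1242]
tool_rot: [-0.377, -0.597, -0.378, 0.598]
contact_force: [0.4, 0.0, -0.1]
gripper_width: 0.598
[ 1.14 -0.6   0.64] [ 0.529  -0.3979  0.1273]
wrist collar top [0.0874 0.088  0.0885 0.0935] handle top [0.1299 0.1305 0.131 ] [ 0.5285 -0.3946  0.1287] face 0.0694
scene collar top [0.0877 0.0898 0.0941 0.0968] handle top [0.1299 0.1316 0.1328] [ 0.5256 -0.3977  0.129 ] face 0.0699
```

The collar top at 0.0877 matches seated (0.088), and the handle top is unchanged at 0.1305, so the rod is still on the floor. Regripping the handle and lifting.

```bash
python3 -m jog '[{"gripper":0.4,"dx":0,"dy":0,"dz":-0.001,"rx":0,"ry":0,"rz":0},{"gripper":0.4,"dx":0,"dy":0,"dz":-0.001,"rx":0,"ry":0,"rz":0},{"gripper":1,"dx":0,"dy":0,"dz":-0.001,"rx":0,"ry":0,"rz":0},{"gripper":1,"dx":0,"dy":0,"dz":-0.001,"rx":0,"ry":0,"rz":0},{"gripper":1,"dx":0,"dy":0,"dz":-0.001,"rx":0,"ry":0,"rz":0},{"gripper":1,"dx":0,"dy":0,"dz":-0.001,"rx":0,"ry":0,"rz":0},{"gripper":1,"dx":0,"dy":0,"dz":-0.001,"rx":0,"ry":0,"rz":0},{"gripper":1,"dx":0,"dy":0,"dz":-0.001,"rx":0,"ry":0,"rz":0}]' 40
```

```text
t: 16.4
eef_pos: [0.5275, -0.3962, 0.1226]
tool_rot: [-0.378, -0.598, -0.378, 0.598]
contact_force: [-0.1, 0.4, -1.0]
gripper_width: 0.161
```

```bash
python3 -m jog '[{"gripper":1,"dx":0,"dy":0,"dz":0.01,"rx":0,"ry":0,"rz":0},{"gripper":1,"dx":0,"dy":0,"dz":0.025,"rx":0,"ry":0,"rz":0},{"gripper":1,"dx":0,"dy":0,"dz":0.04,"rx":0,"ry":0,"rz":0},{"gripper":1,"dx":0,"dy":0,"dz":0.055,"rx":0,"ry":0,"rz":0},{"gripper":1,"dx":0,"dy":0,"dz":0.075,"rx":0,"ry":0,"rz":0},{"gripper":1,"dx":0,"dy":0,"dz":0.1,"rx":0,"ry":0,"rz":0},{"gripper":1,"dx":0,"dy":0.01,"dz":0.105,"rx":0,"ry":0,"rz":0},{"gripper":1,"dx":-0.002,"dy":0.04,"dz":0.105,"rx":0,"ry":0,"rz":0},{"gripper":1,"dx":-0.004,"dy":0.08,"dz":0.105,"rx":0,"ry":0,"rz":0},{"gripper":1,"dx":-0.005,"dy":0.11,"dz":0.105,"rx":0,"ry":0,"rz":0}]'
```

```text
t: 17.4
eef_pos: [0.5224, -0.2832, 0.2274]
tool_rot: [0.378, 0.598, 0.379, -0.597]
contact_force: [-0.4, -0.5, -2.0]
gripper_width: 0.164
```

```bash
python3 -m jog '[{"gripper":1,"dx":0,"dy":0.03,"dz":0,"rx":0,"ry":0,"rz":0},{"gripper":1,"dx":0,"dy":0.065,"dz":0,"rx":0,"ry":0,"rz":0},{"gripper":1,"dx":-0.001,"dy":0.1,"dz":0,"rx":0,"ry":0,"rz":0},{"gripper":1,"dx":-0.002,"dy":0.125,"dz":0,"rx":0,"ry":0,"rz":0},{"gripper":1,"dx":-0.002,"dy":0.134,"dz":0,"rx":0,"ry":0,"rz":0},{"gripper":1,"dx":-0.002,"dy":0.134,"dz":0,"rx":0,"ry":0,"rz":0},{"gripper":1,"dx":-0.002,"dy":0.134,"dz":0,"rx":0,"ry":0,"rz":0}]'; python3 - <<'E'
from h import *
for i in range(3): c=read_camera("wrist");
e=get_obs()["eef_pos"];print(e.round(4),get_obs()["contact_force"].round(2))
d=read_camera("scene")
vv,uu=np.mgrid[0:420,0:560]
for n,k in(("wrist",c),("scene",d)):
    w=pts(k,np.c_[uu.ravel(),vv.ravel()]);w=w[k["range_z"].ravel()>.03];r=np.hypot(w[:,0]-e[0],w[:,1]-e[1])
    a=w[(r<.022)&(w[:,2]>.1)&(w[:,2]<.2)]
    for z in np.arange(.105,.2,.01):
        s=a[abs(a[:,2]-z)<.005]
        if len(s): print(n,round(z,3),len(s),s.mean(0).round(4),np.ptp(s,axis=0).round(3)[:2],s[:,2].min().round(4))
u,v=proj(d,[e-[0,0,.07]])[0].astype(int)
cv2.imwrite("pics/m4.png",cv2.resize(d["pixels"][v-38:v+37,u-50:u+50],(600,450),interpolation=cv2.INTER_CUBIC))
E
```

```text
t: 18.1
eef_pos: [0.5206, -0.1533, 0.228]
tool_rot: [0.378, 0.598, 0.377, -0.598]
contact_force: [-0.4, -0.2, -0.8]
gripper_width: 0.161
[ 0.5205 -0.1539  0.2279] [ 0.73  0.33 -1.49]
wrist 0.125 45 [ 0.5213 -0.1516  0.1263] [0.007 0.006] 0.1223
wrist 0.135 66 [ 0.5211 -0.1514  0.1351] [0.007 0.005] 0.1301
wrist 0.145 71 [ 0.5214 -0.1512  0.1451] [0.007 0.005] 0.1403
wrist 0.155 14 [ 0.5216 -0.1507  0.1514] [0.003 0.003] 0.1502
wrist 0.175 111 [ 0.5246 -0.1445  0.1781] [0.022 0.014] 0.1749
wrist 0.185 413 [ 0.524  -0.1447  0.1854] [0.025 0.018] 0.18
wrist 0.195 1171 [ 0.5221 -0.1489  0.1932] [0.023 0.021] 0.19
scene 0.125 8 [ 0.5185 -0.1572  0.1262] [0.004 0.004] 0.123
scene 0.135 12 [ 0.5187 -0.1572  0.1352] [0.007 0.008] 0.1309
scene 0.145 14 [ 0.519  -0.1569  0.1445] [0.007 0.011] 0.1402
scene 0.155 16 [ 0.5191 -0.1572  0.1549] [0.01  0.006] 0.151
scene 0.165 10 [ 0.5181 -0.1577  0.1654] [0.005 0.006] 0.1606
scene 0.175 17 [ 0.5138 -0.1626  0.1782] [0.02  0.018] 0.1758
scene 0.185 45 [ 0.5138 -0.1622  0.1851] [0.024 0.022] 0.1802
scene 0.195 66 [ 0.5177 -0.1582  0.1935] [0.025 0.024] 0.1901
```

View pics/m4.png

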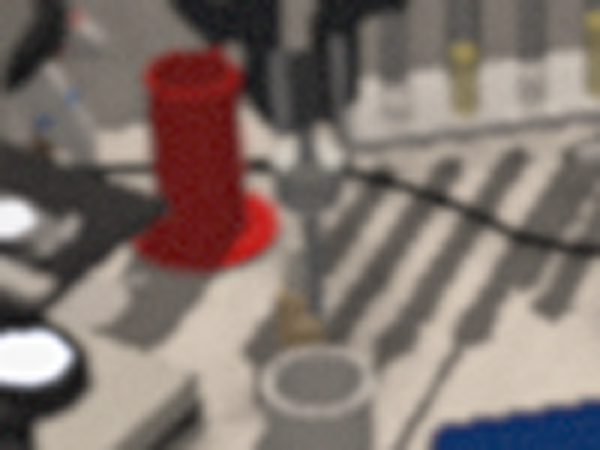

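Gauge upright over the white stand, collar 53 mm above the tip. Lowering.

```bash
python3 -m jog '[{"gripper":1,"dx":0,"dy":0.0022,"dz":-0.01,"rx":0,"ry":0,"rz":0},{"gripper":1,"dx":0,"dy":0.0022,"dz":-0.03,"rx":0,"ry":0,"rz":0},{"gripper":1,"dx":0,"dy":0.0022,"dz":-0.05,"rx":0,"ry":0,"rz":0},{"gripper":1,"dx":0,"dy":0.0022,"dz":-0.07,"rx":0,"ry":0,"rz":0},{"gripper":1,"dx":0,"dy":0.0022,"dz":-0.085,"rx":0,"ry":0,"rz":0},{"gripper":1,"dx":0,"dy":0.0022,"dz":-0.1,"rx":0,"ry":0,"rz":0},{"gripper":1,"dx":0,"dy":0.0022,"dz":-0.11,"rx":0,"ry":0,"rz":0},{"gripper":1,"dx":0,"dy":0.0022,"dz":-0.11,"rx":0,"ry":0,"rz":0},{"gripper":1,"dx":0,"dy":0.0022,"dz":-0.11,"rx":0,"ry":0,"rz":0}]'
```

```text
t: 19.2
eef_pos: [0.521, -0.1503, 0.118]
tool_rot: [0.378, 0.598, 0.378, -0.598]
contact_force: [-0.1, 0.0, 0.6]
gripper_width: 0.162
```

```bash
python3 -m jog '[{"gripper":1,"dx":0,"dy":0,"dz":-0.003,"rx":0,"ry":0,"rz":0},{"gripper":1,"dx":0,"dy":0,"dz":-0.006,"rx":0,"ry":0,"rz":0},{"gripper":1,"dx":0,"dy":0,"dz":-0.006,"rx":0,"ry":0,"rz":0}]'
```

```text
t: 19.5
eef_pos: [0.5207, -0.1499, 0.1118]
tool_rot: [0.378, 0.598, 0.378, -0.597]
contact_force: [0.6, -0.5, -0.8]
gripper_width: 0.159
```

```bash
python3 -m jog '[{"gripper":1,"dx":0,"dy":-0.001,"dz":-0.001,"rx":0,"ry":0,"rz":0},{"gripper":1,"dx":0,"dy":-0.001,"dz":-0.001,"rx":0,"ry":0,"rz":0},{"gripper":0.4,"dx":0,"dy":-0.001,"dz":-0.001,"rx":0,"ry":0,"rz":0},{"gripper":0.4,"dx":0,"dy":-0.001,"dz":-0.001,"rx":0,"ry":0,"rz":0},{"gripper":0.4,"dx":0,"dy":-0.001,"dz":-0.001,"rx":0,"ry":0,"rz":0},{"gripper":0.4,"dx":0,"dy":-0.001,"dz":0.01,"rx":0,"ry":0,"rz":0},{"gripper":0.4,"dx":0,"dy":-0.001,"dz":0.04,"rx":0,"ry":0,"rz":0},{"gripper":0.4,"dx":0,"dy":-0.001,"dz":0.08,"rx":0,"ry":0,"rz":0},{"gripper":0.4,"dx":0,"dy":-0.001,"dz":0.12,"rx":0,"ry":0,"rz":0},{"gripper":0.4,"dx":0,"dy":-0.001,"dz":0.14,"rx":0,"ry":0,"rz":0}]';python3 -m jog '[{"gripper":0.4,"dx":0,"dy":0,"dz":0,"rx":0,"ry":0,"rz":0},{"gripper":0.4,"dx":0,"dy":0,"dz":0,"rx":0,"ry":0,"rz":0},{"gripper":0.4,"dx":0,"dy":0,"dz":0,"rx":0,"ry":0,"rz":0}]'; python3 - <<'E'
from h import *
o=get_obs();print(o["eef_pos"].round(4),o["contact_force"].round(2),o["gripper_width"])
c=read_camera("wrist");vv,uu=np.mgrid[0:420,0:560]
w=pts(c,np.c_[uu.ravel(),vv.ravel()]);w=w[c["range_z"].ravel()>.03];r=np.hypot(w[:,0]-.5207,w[:,1]+.1515)
t=w[(r<.025)&(w[:,2]>.1)&(w[:,2]<.14)];T=t[t[:,2]>.1145]
print("handle top",np.percentile(t[:,2],[50,80,95]).round(4),T.mean(0).round(4),((T.min(0)+T.max(0))/2).round(4))
k=w[(r<.018)&(w[:,2]>.04)&(w[:,2]<.085)];print("in tube z",np.percentile(k[:,2],[10,50,80,90,97]).round(4),"rim",np.median(w[(r<.024)&(abs(w[:,2]-.088)<.004),2]))
h=np.histogram(k[:,2],np.arange(.04,.086,.003));print(dict(zip(h[1].round(3),h[0])))
u,v=proj(c,[[.5207,-.1515,.1]])[0].astype(int)
cv2.imwrite("pics/m5.png",cv2.resize(c["pixels"][max(v-45,0):v+45,u-60:u+60],(600,450),interpolation=cv2.INTER_CUBIC))
E
```

```text
t: 20.5
eef_pos: [0.5218, -0.1521, 0.2558]
tool_rot: [0.379, 0.599, 0.377, -0.596]
contact_force: [0.0, 0.2, -0.7]
gripper_width: 0.599
t: 20.8
eef_pos: [0.52, -0.1507, 0.2509]
tool_rot: [-0.378, -0.597, -0.378, 0.598]
contact_force: [-0.2, 0.5, 0.1]
gripper_width: 0.6
[ 0.52   -0.1507  0.2509] [-0.24  0.47  0.09] 0.5999408073982216
handle top [0.1169 0.1176 0.1183] [ 0.521  -0.1509  0.1171] [ 0.5209 -0.1512  0.1168]
in tube z [0.0663 0.0742 0.0749 0.0752 0.0755] rim 0.0870841328483184
{np.float64(0.04): np.int64(0), np.float64(0.043): np.int64(0), np.float64(0.046): np.int64(0), np.float64(0.049): np.int64(0), np.float64(0.052): np.int64(0), np.float64(0.055): np.int64(3), np.float64(0.058): np.int64(10), np.float64(0.061): np.int64(19), np.float64(0.064): np.int64(22), np.float64(0.067): np.int64(24), np.float64(0.07): np.int64(43), np.float64(0.073): np.int64(371), np.float64(0.076): np.int64(4), np.float64(0.079): np.int64(0), np.float64(0.082): np.int64(0)}
```

View pics/m5.png

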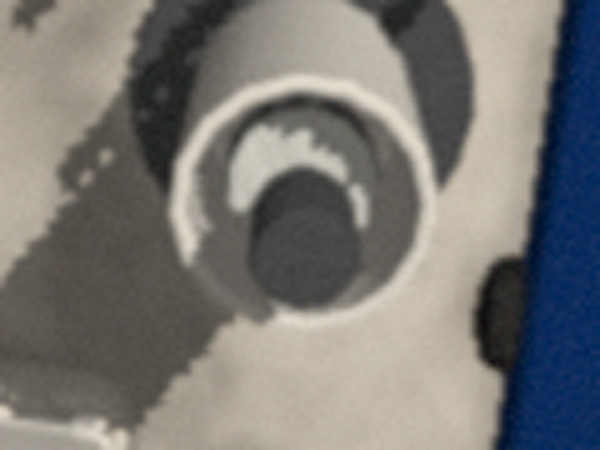

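The gauge is back in the white tube, with its handle top at 0.117 as at the start. The collar reads about 53 mm, matching the measured depth. Handing in.

```bash
python3 -c "from station import *; print(hand_in(), get_obs()['t'])"
```

```text
the job is handed in; nothing more can be done
the job is handed in; nothing more can be done
```

I measured the probe well at about 53 mm deep, put the gauge back in its white tube stand with the collar set there, and handed the job in. It was finished at about 21 s of the 62 s allowed, and `hand_in` reported no verdict.

- **Probing:** the rod met the well floor with a 6.4 N reading and no further travel. The collar was then about 9 mm above the block face.
- **Setting the collar:** I released the handle, gripped the collar and slid it down until it stopped at about 11 N. Afterwards its top measured 0.0877 m, against 0.088 m when seated. The handle height had not changed, so the rod was still on the floor.
- **Return:** the handle top was at 0.117 m, as before the gauge was taken out. The gauge looked upright and the open gripper was about 0.13 m above it.
- **Depth check:** the handle height in the well gives a depth of about 53.3 mm. The collar in the stand reads about 52.7 mm, within the 2 mm allowed.
- **Disagreements and limits:** the wrist and scene cameras differed by 1 to 2 mm in absolute position, so I aligned the rod to the well using measurements from the same camera. I did not measure the dropper, weight and stopper again at the end. None of my moves went near them, and I saw no unexpected contact forces.

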